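# Put the piled-up things back on the wiped hallway shelf

## Robot

A 6-joint arm with a two-finger parallel gripper is mounted at the origin on the work surface. World frame = base frame: x ahead of the robot, y to its left, z up, the work surface at z = 0. Lengths are in m, angles in rad, forces in N, time in s.
With the tool pointing down it reaches from about 0.25 to 0.775 m from the base axis. Payload 4 kg.
Tool frame: the origin (TCP) lies midway between the tips of the shut fingers; the grasp point (between the pads) lies 19 mm behind it; z points along the fingers, x is the direction in which the jaws open and shut, and the axes are right-handed (so a half turn about z gives the same grasp; the last joint's range is limited). The gripper opens to 94 mm and grips with 3 to 60 N. Pads are 16 mm wide; open, the fingers measure 119 mm over their backs; the gripper's body (75 mm by 177 mm) begins 78 mm behind the grasp point.
Start: joints at [-1.256, 0.087, 1.371, -0, 1.684, -0.103], TCP at [0.223, -0.503, 0.206] pointing down, gripper open.
Joint ranges: [-3.1, 3.1], [-0.76, 2.03], [0.27, 2.55], [-1.08, 4.22], [0.17, 2.65], [-2.57, 2.57]. Speed limits (rad/s): [2.79, 2.79, 3.14, 3.14, 3.14, 3.14].

## Interface

Orientations are given as [roll, pitch, yaw] about the fixed x, y, z axes, in that order (R = Rz(yaw) Ry(pitch) Rx(roll)).
In Python, from bench import * gives the robot as it stands.
- The arm moves only by the tool send_rows, never from a script. Its argument "rows" is one flat list of numbers, 7 for each row, row after row: the shift along the world's x, y, z in mm, then the turn, a rotation vector about the world's x, y, z in degrees, then the opening, from 0 (shut) to 1 (fully open). A call has exactly 8 rows; each row shifts and turns the commanded pose from where the row before left it; what a row does not reach is not made up. A row lasts 1/8 s, in which the tool goes at most 62.5 mm and 10.7 degrees, less where a joint would pass 70% of its speed; a pose out of reach is approached as far as the arm can. A call is refused whole if a number of a shift passes 62.5 or a number of a turn 10.7, either way. A call with a gripper value outside its range is refused whole. The fingers move at their own pace and stop on an object; the grip force is fixed at half the most. Time passes only in rows, so rows that do not move let the fingers close, or fill a call up. It gives the time, the measured TCP pose, the force and the opening at its end, in the units of the state.
- get_obs(): the state, without advancing time (a new reading comes with each control period).
- snapshot(name): name is "scene" or "top" or "wrist"; returns a dict with "color" (384x512x3 uint8, red, green, blue), "intrinsics" (3x3 intrinsics, pixels), "rvec" (rotation vector, rad) and "tvec" (3), from world to camera coordinates, as OpenCV has them; the wrist camera has in their place "T_tool_cam" (4x4, takes a point from camera to tool coordinates, whose origin is the TCP and whose axes are the tool frame's). Camera axes: x right, y down, z forward; pixel columns grow to the right and rows downward; lengths in m; the calibration is good to about 2 mm. The wrist camera is an equidistant fisheye: a pixel r from the principal point sees the ray r / f radians off the axis. A picture is of the moment at which its call begins: read the wrist's pose just before it. There is no depth.
- close_job(): hands the job in, once; it reports no verdict.
The state is a dict: "time": time; "joint_positions": joint angles; "qvel": joint speeds; "joint_torque": joint torques, N m; "tool_pos": TCP position; "ee_rot": TCP orientation; "wrist_force": force on the tool from outside, world axes, zero at the start; "wrist_torque": the same for the moment, N m; "width": finger opening in m.
Only numpy, scipy, OpenCV 4.12 (cv2) and the standard library are available. Lean on these libraries where they do the work, as an engineer would, in place of code of your own. Each camera call takes 0.05 s, during which the arm holds its last target.

## Task

The hallway shelf has just been wiped and its things are piled on the yellow lid box. Take the pile apart and put each thing back where it belongs: the padlock lying in the white dish, the red tin in the middle of the round cork coaster, the pocket mirror squarely in the middle of the grey felt mat, and the yellow box standing flat inside the dark wooden tray. Keep everything level as it now lies, do not drop the mirror, and leave the pen cup and the vase as they stand.

Things in the scene. Friction and masses are not known exactly. Their poses are not given: they have to be found in the camera images.
- padlock_mid (a point): Small brass padlock lying flat on top of the pile (on the red tin), about 90 g. Body 28 (x) x 32 (y) x 14 (z) mm with a thin steel shackle, 20 mm wide, reaching 20 mm further out on the +x side. The point is the centre of the body, 7 mm above its underside; z is up, x points towards the shackle. Grip the body across y (32 mm).
- tin_mid (a point): Round red shoe-cream tin with a flat lid, 52 mm diameter, 22 mm high, about 80 g, second from the top: it stands on the mirror and under the padlock. The point is its centre, 11 mm above its underside; z is up.
- mirror_mid (a point): Closed silvery chrome pocket mirror (glass inside), a flat rectangular case 92 (x) x 60 (y) x 12 (z) mm, about 90 g, lying on the yellow box and under the tin. The point is its centre, 6 mm above its underside; x along the 92 mm length, z up. Grip it across y (60 mm). Either end may point either way at its place.
- lid_box_mid (a point): Yellow plastic box with a clip-on lid (shut, stays shut), the bottom of the pile, standing on the shelf: 148 (x, over the end clips) x 66 (y) x 60 (z) mm, about 300 g (varies). The point is its centre, 30 mm above its underside; x along its length, z up. The 66 mm sides are flat and flush with the lid: grip it across y, from above. Either end may point either way in the tray.
- dish: White ceramic dish, the padlock's place: round, 140 mm across the rim, 13 mm high, flat inside floor 108 mm across, 5 mm above the shelf. It does not move. Origin: centre of its underside.
- coaster: Round cork coaster, the tin's place: 96 mm diameter, 5 mm thick, does not move. Origin: centre of its underside.
- mat: Grey felt mat, the mirror's place: 140 (x) x 100 (y) x 3 (z) mm, does not move. Origin: centre of its underside; x along its length.
- tray: Dark wooden tray, the yellow box's place: 174 (x) x 92 (y) mm outside, 10 mm high, walls and floor 5 mm thick, so the inside is 164 x 82 mm and its floor 5 mm above the shelf. It does not move. Origin: centre of its underside; x along its length.
- pen_cup: Bystander: black plastic pen cup, 74 mm across the rim, 95 mm high, with pencils standing out to 150 mm; loose. Origin: centre of its underside.
- vase: Bystander: small blue ceramic vase, 72 mm across, 102 mm high; loose. Origin: centre of its underside.
There are look-alikes about, which are no part of the job. Several things have the shape of the mat; the one meant has the colours described above. Leave any orange look-alike of the part that bears tin_mid alone.

How it is judged:
At the end, for the whole second after the job is handed in: Padlock flat in the dish (centres within 30 mm), tin on the coaster (15 mm), mirror flat on the mat (15 mm along each axis, 0.2 rad), box on the floor inside the tray (12 mm, 0.2 rad); all level within 0.12 rad, released and at rest (horizontal distance between padlock_mid and dish below 0.03 m and z of padlock_mid in the frame of dish between 0.007 and 0.017 m and horizontal distance between tin_mid and coaster below 0.015 m and z of tin_mid in the frame of coaster between 0.012 and 0.02 m and x of mirror_mid in the frame of mat between -0.015 and 0.015 m and y of mirror_mid in the frame of mat between -0.015 and 0.015 m and z of mirror_mid in the frame of mat between 0.005 and 0.013 m and angle between the x axis of mirror_mid and the x axis of mat, either way round below 0.2 rad and x of lid_box_mid in the frame of tray between -0.012 and 0.012 m and y of lid_box_mid in the frame of tray between -0.012 and 0.012 m and z of lid_box_mid in the frame of tray between 0.031 and 0.038 m and angle between the x axis of lid_box_mid and the x axis of tray, either way round below 0.2 rad and linear speed of each of padlock, tin, mirror, lid_box below 0.02 m/s and angular speed of each of padlock, tin, mirror, lid_box below 0.2 rad/s and angle between each of padlock_mid, tin_mid, mirror_mid, lid_box_mid's own z axis and vertical below 0.12 rad); the robot touches nothing.
It fails at once if the padlock, tin, mirror or box is tipped more than 0.6 rad (angle between any of padlock_mid, tin_mid, mirror_mid, lid_box_mid's own z axis and vertical above 0.6 rad).
It fails at once if the mirror is dropped (falls free for about 20 mm or more) (contact force between mirror and anything else below 0.01 N and linear speed of mirror above 0.62 m/s).
It fails at once if the pen cup or the vase is shifted more than 15 mm or tipped (distance of any of pen_cup, vase from where it was at the start of the episode above 0.015 m or angle between any of pen_cup, vase's own z axis and vertical above 0.3 rad).
It also fails if it takes over 115 s, if anything falls off the work surface, if the arm or the gripper's body presses on something with over 40 N, if the wrist force passes 120 N, or if a joint passes its speed limit or range.

## Working session

There is one attempt and no reset: what is moved stays moved. The work goes in short steps, Python scripts to look and compute and a tool call to move; the robot and the scene stay as the last step left them, time stands still between calls to the robot, and variables do not carry over. Pictures are saved under pics/ and viewed, and the job is handed in when it is done.

Besides the shell and the picture viewer there is one more tool, called after ">>>" as a command line: name --argument value ..., lists and objects as JSON in quotes. send_rows: Moves the arm, as the interface text tells. Its arguments: {"type":"object","properties":{"rows":{"type":"array","items":{"type":"number"}}},"required":["rows"]}

```bash
ls; mkdir -p pics
python3 - <<'E'
from bench import *
import cv2,numpy as np
o=get_obs();print(o)
for n in("scene","top","wrist"):
    s=snapshot(n);cv2.imwrite(f"pics/{n}0.png",s["color"][:,:,::-1])
    print(n,{k:np.round(v,4).tolist() for k,v in s.items() if k!="color"})
E
```

```text
pics
{'time': 0.0, 'joint_positions': array([-1.25611177e+00,  8.79233762e-02,  1.37224122e+00, -3.65663776e-05,
        1.68358244e+00, -1.03114383e-01]), 'qvel': array([ 0.00030961, -0.00158697, -0.00038465,  0.00085837, -0.00113281,
       -0.00021347]), 'joint_torque': array([-5.66213712e-04, -3.40189075e+01, -3.02424681e+01,  7.17950170e-02,
        3.29814409e-02, -2.02635483e-04]), 'tool_pos': array([ 0.22296972, -0.50218101,  0.20432807]), 'ee_rot': array([-3.14140705e+00,  2.14667886e-03, -1.15300126e+00]), 'wrist_force': array([-0.5522256 , -0.2367823 , -0.28948116]), 'wrist_torque': array([-0.01970516,  0.01128352,  0.05118011]), 'width': 0.09402708809183802}
scene {'intrinsics': [[405.9126, 0.0, 252.3497], [0.0, 405.9126, 192.623], [0.0, 0.0, 1.0]], 'rvec': [1.4313, 1.8278, -0.9813], 'tvec': [0.2196, -0.1758, 1.7547]}
top {'intrinsics': [[385.8314, 0.0, 251.7896], [0.0, 385.8314, 187.4666], [0.0, 0.0, 1.0]], 'rvec': [2.1492, -2.0881, 0.2015], 'tvec': [-0.0926, 0.5566, 0.9556]}
wrist {'intrinsics': [[297.3186, 0.0, 257.5708], [0.0, 297.3186, 192.3701], [0.0, 0.0, 1.0]], 'T_tool_cam': [[1.0, -0.0005, 0.0005, -0.0007], [0.0003, 0.9632, 0.2687, -0.0786], [-0.0006, -0.2687, 0.9632, -0.1791], [0.0, 0.0, 0.0, 1.0]]}
```

View pics/scene0.png

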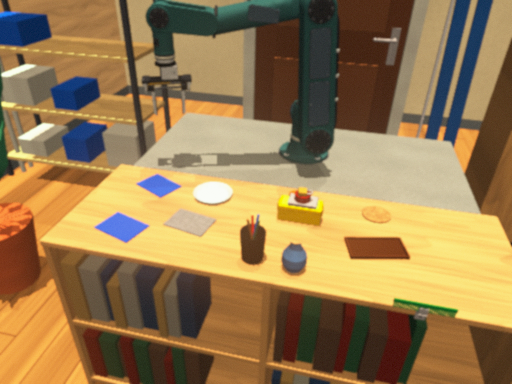

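View pics/top0.png

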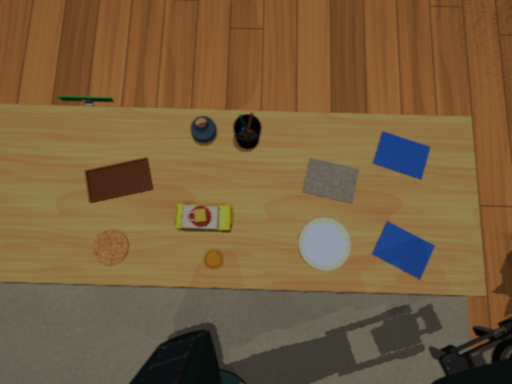

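View pics/wrist0.png

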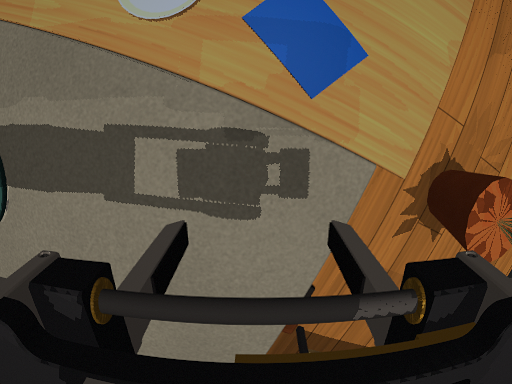

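Top view: tray (119,180), coaster (111,247), pile (204,217), orange look-alike tin (214,259), mat (331,180), dish (325,244), vase (203,129), cup (247,131). Next I'll measure these points.

```bash
cat > h.py <<'E'
from bench import *
import cv2,numpy as np
from scipy.spatial.transform import Rotation as Ro
def cast(s,uv,z):
    R=cv2.Rodrigues(np.array(s["rvec"]))[0];t=np.array(s["tvec"]).ravel();K=np.array(s["intrinsics"])
    uv=np.atleast_2d(uv).astype(float)
    d=(np.linalg.inv(K)@np.c_[uv,np.ones(len(uv))].T).T@R
    c=-R.T@t
    return c+d*((z-c[2])/d[:,2])[:,None]
def castw(s,o,uv,z):
    K=np.array(s["intrinsics"]);T=np.array(s["T_tool_cam"])
    uv=np.atleast_2d(uv).astype(float);p=uv-K[:2,2];r=np.linalg.norm(p,axis=1);th=r/K[0,0]
    d=np.c_[p/np.maximum(r,1e-9)[:,None]*np.sin(th)[:,None],np.cos(th)]
    W=np.eye(4);W[:3,:3]=Ro.from_euler('xyz',o["ee_rot"]).as_matrix();W[:3,3]=o["tool_pos"]
    M=W@T;d=d@M[:3,:3].T;c=M[:3,3]
    return c+d*((z-c[2])/d[:,2])[:,None]
def rect(P):
    (c,wh,a)=cv2.minAreaRect((P[:,:2]*1000).astype(np.float32))
    if wh[0]<wh[1]: wh=wh[::-1];a+=90
    return np.round(c,1),np.round(wh,1),round((a+90)%180-90,1)
def cnt(m,seed):
    cs,_=cv2.findContours(m.astype(np.uint8),cv2.RETR_EXTERNAL,cv2.CHAIN_APPROX_NONE)
    cs=[c for c in cs if cv2.contourArea(c)>15]
    return min(cs,key=lambda c:-cv2.pointPolygonTest(c,seed,True))[:,0,:]
E
python3 - <<'E'
from h import *
for n,seeds in (("top",dict(tray=(119,180),coaster=(111,247),mat=(331,180),dish=(325,244),box=(204,217),tin=(192,216),vase=(203,129),cup=(247,131),look=(214,259))),
 ("scene",dict(tray=(377,248),mat=(190,222),dish=(213,193),coaster=(376,215)))):
    s=snapshot(n);im=s["color"];hsv=cv2.cvtColor(im,cv2.COLOR_RGB2HSV)
    np.set_printoptions(suppress=True)
    for k,u in seeds.items(): print(n,k,hsv[u[1],u[0]],cast(s,u,0)[0].round(3))
s=snapshot("top");im=s["color"]
def big(x,y,w,h,f,fn): cv2.imwrite(fn,cv2.resize(im[y:y+h,x:x+w,::-1],None,fx=f,fy=f,interpolation=cv2.INTER_NEAREST))
big(165,190,80,85,7,"pics/pile.png")
big(70,150,100,125,4,"pics/tc.png")
E
```

```text
top tray [ 11 174  72] [0.58  0.292 0.   ]
top coaster [ 16 153 142] [0.396 0.296 0.   ]
top mat [ 18  43 106] [ 0.597 -0.295  0.   ]
top dish [109  32 165] [ 0.421 -0.277  0.   ]
top box [ 25 167 139] [0.484 0.051 0.   ]
top tin [  2 213 121] [0.486 0.084 0.   ]
top vase [103 122  44] [0.735 0.067 0.   ]
top cup [176 203  59] [ 0.732 -0.058  0.   ]
top look [ 18 212 143] [0.373 0.019 0.   ]
scene tray [ 11 197 131] [0.579 0.297 0.   ]
scene mat [ 16  55 212] [ 0.6   -0.292  0.   ]
scene dish [ 42   5 252] [ 0.415 -0.274  0.   ]
scene coaster [ 17 164 246] [0.403 0.297 0.   ]
```

View pics/pile.png

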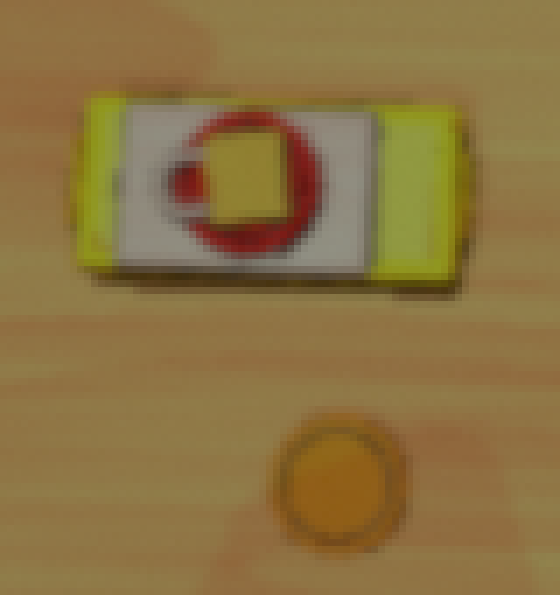

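>>> send_rows --rows '[16.5,34.5,0,0,0,4.1,1,16.5,34.5,0,0,0,4.1,1,16.5,34.5,0,0,0,4.1,1,16.5,34.5,0,0,0,4.1,1,16.5,34.5,0,0,0,4.1,1,16.5,34.5,0,0,0,4.1,1,16.5,34.5,0,0,0,4.1,1,16.5,34.5,0,0,0,4.1,1]'

```text
time: 1.3
tool_pos: [0.3555, -0.2256, 0.2056]
ee_rot: [3.142, -0.001, -0.578]
wrist_force: [0.7, -0.1, 0.6]
width: 0.0945
```

>>> send_rows --rows '[16.5,34.5,0,0,0,4.1,1,16.5,34.5,0,0,0,4.1,1,16.5,34.5,0,0,0,4.1,1,16.5,34.5,0,0,0,4.1,1,16.5,34.5,0,0,0,4.1,1,16.5,34.5,0,0,0,4.1,1,16,34.5,0,0,0,4.1,1,0,0,0,0,0,4.1,1]'

```text
time: 2.3
tool_pos: [0.4707, 0.0169, 0.2053]
ee_rot: [-3.141, 0.0, -0.002]
wrist_force: [-1.0, 0.1, 0.9]
width: 0.0939
```

Run:
```python
from h import *
o=get_obs();s=snapshot("wrist");np.save("pics/w1.npy",dict(o=o,s=s),allow_pickle=True)
print(o["tool_pos"],o["ee_rot"],o["joint_positions"],o["qvel"])
cv2.imwrite("pics/w1.png",s["color"][:,:,::-1])
```

```text
[0.47066255 0.01694614 0.20525167] [-3.14094559e+00  2.75796456e-04 -1.83344771e-03] [-8.49464324e-02 -8.98920717e-02  1.54808226e+00  6.25922804e-04
  1.68373100e+00 -8.30424594e-02] [-0.0347742  -0.01265698  0.01424948 -0.02179873  0.00819844 -0.58273726]
```

View pics/w1.png

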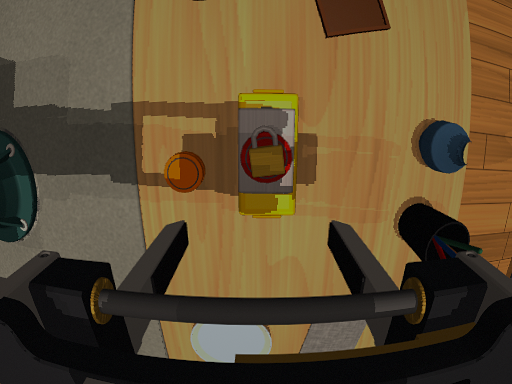

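Wrist view: padlock at (267,160), tin (267,157), mirror about (266,150), box about (268,153), look-alike at (184,172).

Run:
```python
from h import *
D=np.load("pics/w1.npy",allow_pickle=True).item();s,o=D["s"],D["o"];im=s["color"]
cv2.imwrite("pics/w1c.png",cv2.resize(im[80:230,215:325,::-1],None,fx=4,fy=4,interpolation=cv2.INTER_CUBIC))
hsv=cv2.cvtColor(im,cv2.COLOR_RGB2HSV)
for u in((267,165),(260,140),(248,157),(284,157),(250,120),(267,205),(230,205)):print(u,hsv[u[1],u[0]])
```

```text
(267, 165) [ 20 217  81]
(260, 140) [  1 245  74]
(248, 157) [  0 252  84]
(284, 157) [  0 255  74]
(250, 120) [ 9 43 95]
(267, 205) [ 23 251 119]
(230, 205) [ 16 159 152]
```

View pics/w1c.png

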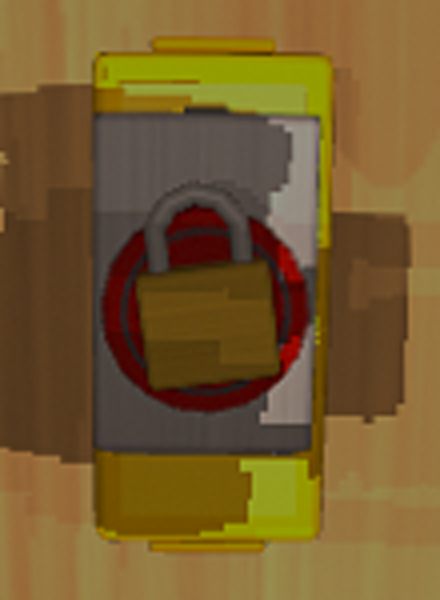

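Run:
```python
from h import *
D=np.load("pics/w1.npy",allow_pickle=True).item();s,o=D["s"],D["o"];im=s["color"]
hsv=cv2.cvtColor(im,cv2.COLOR_RGB2HSV).astype(int);H,S,V=hsv[...,0],hsv[...,1],hsv[...,2]
reg=np.zeros(H.shape,bool);reg[80:230,215:325]=1
m=reg&(H>=12)&(H<=24)&(S>190);m[:134]=0;m[182:]=0;m[:,:246]=0;m[:,288:]=0
c=cnt(cv2.morphologyEx(m.astype(np.uint8),cv2.MORPH_OPEN,np.ones((3,3))),(267,162));print("padlock",rect(castw(s,o,c,.108)))
cr=lambda L:np.array(L)/4+[214.6,79.6]
print("pad hand",rect(castw(s,o,cr([(137,288),(268,262),(279,375),(155,390)]),.108)))
m=reg&((H<8)|(H>172))&(S>150)
c=np.vstack([k[:,0] for k in cv2.findContours(m.astype(np.uint8),0,1)[0]]);P=castw(s,o,c,.094)
print("tin",cv2.minEnclosingCircle((P[:,:2]*1000).astype(np.float32)))
for n,L,z in(("mirror",[(95,112),(320,118),(312,452),(95,450)],.072),("box",[(95,55),(332,57),(320,540),(97,540)],.06)):
    P=castw(s,o,cr(L),z);print(n,rect(P),P[:,:2].round(4).tolist())
# top view landmarks
s=snapshot("top");im=s["color"];hsv=cv2.cvtColor(im,cv2.COLOR_RGB2HSV).astype(int);H,S,V=hsv[...,0],hsv[...,1],hsv[...,2]
for n,m,sd,z in(("tray",V<105,(119,180),.010),("mat",S<80,(331,180),.003),("dish",(S<70),(325,244),.013)):
    c=cnt(m,sd);P=cast(s,c,z);print(n,rect(P),cv2.minEnclosingCircle((P[:,:2]*1000).astype(np.float32)))
b=im.astype(int)
print(hsv[247,60:130:5],)
g=im[225:270,85:140,::-1];cv2.imwrite("pics/co.png",cv2.resize(g,None,fx=10,fy=10))
```

```text
padlock (array([479.3,  49.8]), array([31.6, 28.8]), 6.6)
pad hand (array([479.5,  49.2]), array([31.1, 27.2]), 7.0)
tin ((478.7950744628906, 51.10311508178711), 25.826616287231445)
mirror (array([480. ,  54.3]), array([91. , 59.4]), 89.3) [[0.451, 0.1001], [0.5095, 0.0988], [0.5091, 0.0084], [0.4497, 0.0091]]
box (array([481.6,  47.2]), array([137.3,  64.9]), 89.8) [[0.4503, 0.1159], [0.5142, 0.1157], [0.5138, -0.0216], [0.4489, -0.0213]]
tray (array([369.9, 158. ]), array([647.1, 388.8]), 6.9) ((354.141357421875, 133.5549774169922), 350.0395202636719)
mat (array([ 596.6, -292.6]), array([138. ,  98.5]), 78.1) ((596.8727416992188, -292.4403991699219), 82.5757827758789)
dish (array([ 422.2, -271.8]), array([138.7, 137.5]), -44.7) ((421.9153747558594, -272.1139831542969), 70.09156036376953)
[[ 19 131 160]
 [ 19 134 160]
 [ 18 135 161]
 [ 18 135 161]
 [ 18 138 161]
 [ 17 139 160]
 [ 17 141 161]
 [ 16 151 160]
 [ 14 155 155]
 [ 15 151 159]
 [ 15 154 161]
 [ 38  56  86]
 [ 82  93  82]
 [ 82  93  82]]
```

View pics/co.png

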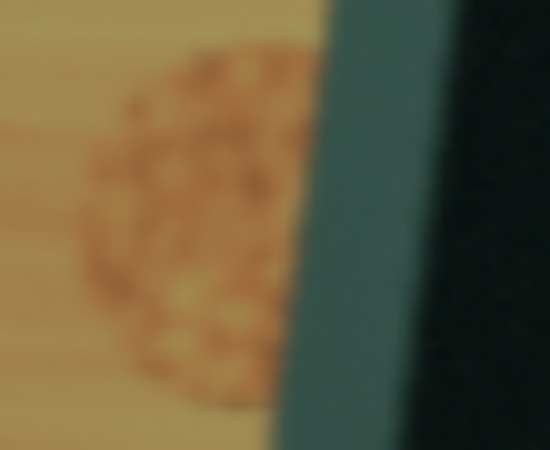

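The arm blocks the top view now, so I'll use the first top picture for tray and coaster.

Run:
```python
from h import *
s=snapshot("top");im=cv2.imread("pics/top0.png")[:,:,::-1].copy();hsv=cv2.cvtColor(im,cv2.COLOR_RGB2HSV).astype(int);H,S,V=hsv[...,0],hsv[...,1],hsv[...,2]
c=cnt(V<105,(119,180));P=cast(s,c,.01);print("tray",rect(P))
c=cnt(S<80,(331,180));print("mat",rect(cast(s,c,.003)))
c=cnt(S<70,(325,244));print("dish",cv2.minEnclosingCircle((cast(s,c,.013)[:,:2]*1000).astype(np.float32)))
a=cv2.GaussianBlur(cv2.cvtColor(im,cv2.COLOR_RGB2LAB),(3,3),0)[...,1].astype(int)
sub=a[222:274,85:140];print(sub[26])
m=np.zeros_like(a,bool);m[222:274,85:140]=sub>=np.percentile(sub,62)
m=cv2.morphologyEx(m.astype(np.uint8),cv2.MORPH_OPEN,np.ones((3,3)))
c=cnt(m,(111,247));h=cv2.convexHull(c)[:,0];print(cast(s,h,.005)[:,:2].min(0),cast(s,h,.005)[:,:2].max(0),cv2.minEnclosingCircle((cast(s,h,.005)[:,:2]*1000).astype(np.float32)))
cv2.imwrite("pics/co2.png",cv2.resize(np.hstack([im[222:274,85:140,::-1],cv2.merge([m[222:274,85:140]*255]*3)]),None,fx=6,fy=6))
cs=cast(s,[(111,247)],.005);print(cs)
```

```text
tray (array([578.5, 289.4]), array([174.8,  94.2]), -75.8)
mat (array([ 596.6, -292.6]), array([138. ,  98.5]), 78.1)
dish ((421.7932434082031, -272.1871643066406), 70.07562255859375)
[134 134 134 135 135 135 136 138 140 141 140 138 138 140 141 140 139 140
 141 141 141 140 140 140 139 140 140 139 138 139 141 141 140 139 138 138
 138 138 137 138 139 140 138 135 132 131 131 131 131 131 131 131 131 131
 131]
[0.34912117 0.2179587 ] [0.4416546  0.36426626] ((391.03997802734375, 291.11248779296875), 73.98369598388672)
[[0.39618974 0.29411302 0.005     ]]
```

View pics/co2.png

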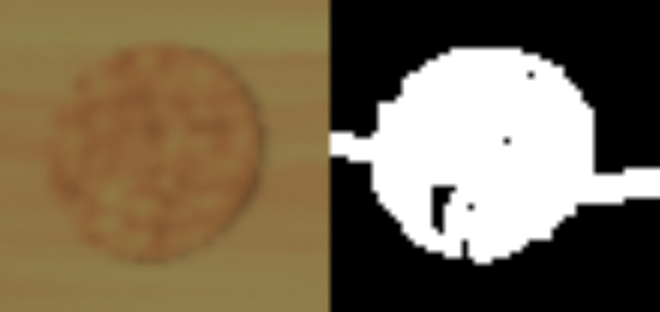

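>>> send_rows --rows '[4.5,16.5,-20,0,0,3.4,0.7,4.5,16.5,-20,0,0,3.4,0.7,0,0,-20,0,0,0,0.7,0,0,-10,0,0,0,0.7,0,0,0,0,0,0,0.7,0,0,0,0,0,0,0.7,0,0,0,0,0,0,0.7,0,0,0,0,0,0,0.7]'

```text
time: 3.45
tool_pos: [0.4795, 0.0477, 0.1362]
ee_rot: [3.141, -0.001, 0.11]
wrist_force: [0.3, 0.4, 0.8]
width: 0.0657
```

Run:
```python
from h import *
o=get_obs();s=snapshot("wrist");print(o["tool_pos"],o["ee_rot"])
o=get_obs();print(o["tool_pos"],o["ee_rot"])
im=s["color"];cv2.imwrite("pics/w2.png",im[:,:,::-1])
hsv=cv2.cvtColor(im,cv2.COLOR_RGB2HSV).astype(int);H,S,V=hsv[...,0],hsv[...,1],hsv[...,2]
```

```text
[0.47951741 0.04771625 0.13615172] [ 3.14143165e+00 -1.28935133e-03  1.10419508e-01]
[0.47940985 0.04772373 0.13598734] [ 3.14146423e+00 -9.45276585e-04  1.10433462e-01]
```

View pics/w2.png

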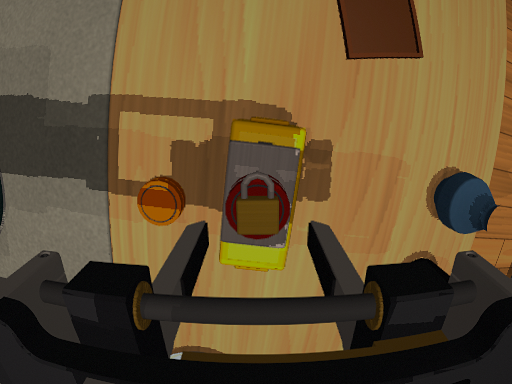

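The padlock is centred between the fingers (258,215) and square to them. Next I descend and grip.

>>> send_rows --rows '[0,1.5,-16,0,0,0,0.7,0,0,-14,0,0,0,0.7,0,0,-8,0,0,0,0.7,0,0,0,0,0,0,0.7,0,0,0,0,0,0,0.0,0,0,0,0,0,0,0.0,0,0,0,0,0,0,0.0,0,0,0,0,0,0,0.0]'

```text
time: 4.5
tool_pos: [0.4794, 0.0493, 0.0978]
ee_rot: [3.142, -0.001, 0.111]
wrist_force: [0.1, -0.6, 1.0]
width: 0.0311
```

>>> send_rows --rows '[0,0,20,0,0,0,0,0,0,40,0,0,0,0,0,0,20,0,0,0,0,-7.5,-40,0,0,0,0,0,-10,-50,0,0,0,0,0,-10,-50,0,0,0,0,0,-10,-50,0,0,0,0,0,-10,-50,0,0,0,0,0]'

```text
time: 5.5
tool_pos: [0.4311, -0.1922, 0.1774]
ee_rot: [3.142, -0.0, 0.111]
wrist_force: [0.8, -1.0, -1.0]
width: 0.0315
```

>>> send_rows --rows '[-10,-50,-20,0,0,0,0,0,-31,-40,0,0,0,0,0,0,-40,0,0,0,0,0,0,-40,0,0,0,0,0,0,-20,0,0,0,0,0,0,-8,0,0,0,0,0,0,0,0,0,0,0,0,0,0,0,0,0,0]'

```text
time: 6.5
tool_pos: [0.4223, -0.2722, 0.0103]
ee_rot: [3.14, -0.001, 0.111]
wrist_force: [-0.0, -0.4, -0.0]
width: 0.0314
```

Lower 1 mm, release to about 56 mm, and lift.

>>> send_rows --rows '[0,0,-1,0,0,0,0,0,0,0,0,0,0,0.6,0,0,0,0,0,0,0.6,0,0,0,0,0,0,0.6,0,0,15,0,0,0,0.6,0,0,50,0,0,0,0.7,0,0,60,0,0,0,0.7,0,0,60,0,0,0,0.7]'

```text
time: 7.5
tool_pos: [0.4215, -0.2716, 0.1965]
ee_rot: [3.141, -0.001, 0.111]
wrist_force: [-0.7, -0.7, 0.0]
width: 0.0659
```

Run:
```python
from h import *
o=get_obs();s=snapshot("wrist");print(o["tool_pos"],o["ee_rot"])
im=s["color"];cv2.imwrite("pics/w3.png",im[:,:,::-1])
```

```text
[ 0.42152737 -0.27158324  0.1965108 ] [ 3.14063859e+00 -1.07316927e-03  1.10598939e-01]
```

View pics/w3.png

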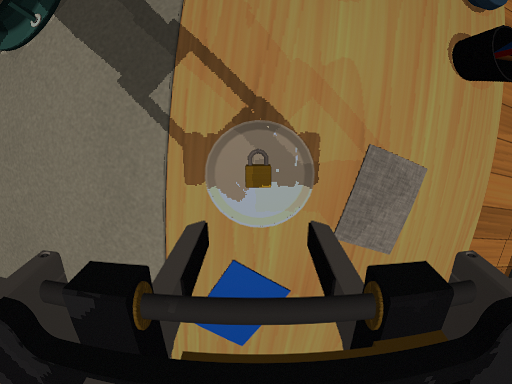

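Padlock (258,175) sits within 3 mm of the dish centre (260,173). Next is the tin.

>>> send_rows --rows '[7,40,0,0,0,-1,0.8,10,58,0,0,0,-1,0.8,10,58,0,0,0,-1,0.8,10,58,0,0,0,-1,0.8,10,58,0,0,0,-1,0.8,10,50,-20,0,0,-1.3,0.8,0,0,-20,0,0,0,0.8,0,0,0,0,0,0,0.8]'

```text
time: 8.55
tool_pos: [0.4776, 0.051, 0.1525]
ee_rot: [3.141, 0.003, 0.002]
wrist_force: [-0.7, 0.1, 0.3]
width: 0.0752
```

Run:
```python
from h import *
D=dict(o=get_obs(),s=snapshot("wrist"));o,s=D["o"],D["s"];print(o["tool_pos"],o["ee_rot"],abs(o["qvel"]).max())
np.save("pics/w4.npy",D,allow_pickle=True)
im=s["color"];cv2.imwrite("pics/w4.png",im[:,:,::-1])
hsv=cv2.cvtColor(im,cv2.COLOR_RGB2HSV).astype(int);H,S,V=hsv[...,0],hsv[...,1],hsv[...,2]
m=((H<8)|(H>172))&(S>150);m[:90]=0;m[260:]=0;m[:,:200]=0;m[:,330:]=0
c=cnt(cv2.morphologyEx(m.astype(np.uint8),cv2.MORPH_OPEN,np.ones((3,3))),(262,200));P=castw(s,o,c,.094)
print("tin",cv2.minEnclosingCircle((P[:,:2]*1000).astype(np.float32)),len(c))
```

```text
[0.47756267 0.05095544 0.15251846] [3.14146926e+00 2.77462092e-03 2.20210891e-03] 0.04028544773146195
tin ((479.21258544921875, 51.98002624511719), 26.18418312072754) 167
```

View pics/w4.png

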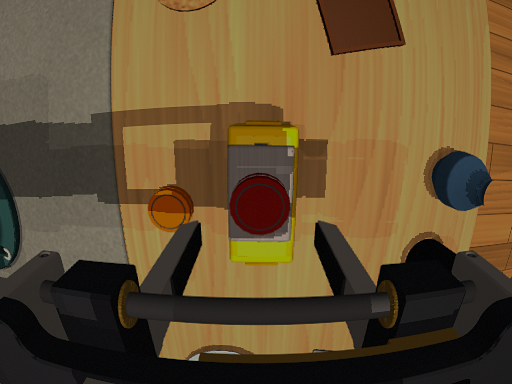

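>>> send_rows --rows '[0.5,1,-30,0,0,0,0.8,0,0,-25,0,0,0,0.8,0,0,-15,0,0,0,0.8,0,0,-5,0,0,0,0.8,0,0,0,0,0,0,0.8,0,0,0,0,0,0,0,0,0,0,0,0,0,0,0,0,0,0,0,0,0]'

```text
time: 9.6
tool_pos: [0.4795, 0.0513, 0.0791]
ee_rot: [3.142, -0.001, 0.001]
wrist_force: [-0.0, 0.1, 1.3]
width: 0.0513
```

>>> send_rows --rows '[0,0,20,0,0,0,0,0,0,40,0,0,0,0,-3,15,20,0,0,0,0,-20,45,0,0,0,0,0,-20,50,0,0,0,0,0,-20,50,0,0,0,0,0,-20,50,0,0,0,0,0,0,0,0,0,0,0,0]'

```text
time: 10.6
tool_pos: [0.3944, 0.264, 0.1584]
ee_rot: [-3.141, 0.001, 0.007]
wrist_force: [1.0, -0.7, -0.8]
width: 0.0514
```

Run:
```python
from h import *
D=dict(o=get_obs(),s=snapshot("wrist"));o,s=D["o"],D["s"];print(o["tool_pos"],o["ee_rot"],abs(o["qvel"]).max())
np.save("pics/w5.npy",D,allow_pickle=True)
im=s["color"];cv2.imwrite("pics/w5.png",im[:,:,::-1])
```

```text
[0.3944381  0.2640343  0.15836669] [-3.14098817e+00  5.85129629e-04  6.85768770e-03] 0.07040863029171793
```

View pics/w5.png

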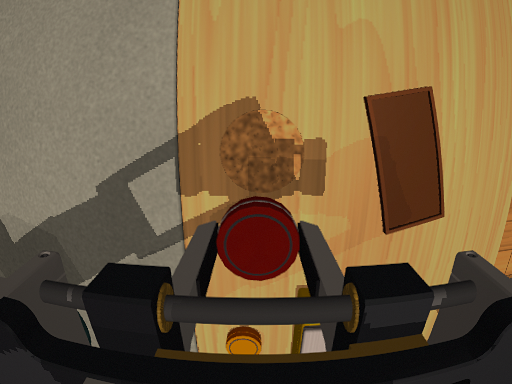

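Coaster edges are at u 220–303 and v 109–193; the tray is at upper right.

Run:
```python
from h import *
D=np.load("pics/w5.npy",allow_pickle=True).item();s,o=D["s"],D["o"]
P=castw(s,o,[(220,150),(303,150),(261.5,109),(261.5,193),(261.5,151)],.005);print(P.round(4))
print("tray",rect(castw(s,o,[(365,97),(432,87),(443,216),(386,233)],.010)))
```

```text
[[0.3518 0.2996 0.005 ]
 [0.4457 0.3004 0.005 ]
 [0.3983 0.3458 0.005 ]
 [0.3991 0.2495 0.005 ]
 [0.3987 0.2985 0.005 ]]
tray (array([581.1, 292.1]), array([171.5,  93.7]), -76.4)
```

>>> send_rows --rows '[1,20,-20,0,0,0,0,0,15,-40,0,0,0,0,0,0,-40,0,0,0,0,0,0,-30,0,0,0,0,0,0,-14,0,0,0,0,0,0,0,0,0,0,0,0,0,0,0,0,0,0,0,0,0,0,0,0,0]'

```text
time: 11.65
tool_pos: [0.3982, 0.2967, 0.016]
ee_rot: [-3.14, -0.003, 0.0]
wrist_force: [-0.8, -0.6, -1.2]
width: 0.0516
```

>>> send_rows --rows '[0,0,-3,0,0,0,0,0,0,0,0,0,0,0,0,0,0,0,0,0,0.75,0,0,0,0,0,0,0.75,0,0,0,0,0,0,0.75,0,0,30,0,0,0,0.75,0,0,60,0,0,0,0.8,0,0,60,0,0,0,0.8]'

```text
time: 12.65
tool_pos: [0.3967, 0.296, 0.1627]
ee_rot: [3.141, 0.001, 0.001]
wrist_force: [2.1, 0.4, 0.5]
width: 0.075
```

Run:
```python
from h import *
D=dict(o=get_obs(),s=snapshot("wrist"));o,s=D["o"],D["s"];print(o["tool_pos"],o["ee_rot"],abs(o["qvel"]).max())
np.save("pics/w6.npy",D,allow_pickle=True)
im=s["color"];cv2.imwrite("pics/w6.png",im[:,:,::-1])
hsv=cv2.cvtColor(im,cv2.COLOR_RGB2HSV).astype(int);H,S,V=hsv[...,0],hsv[...,1],hsv[...,2]
m=((H<8)|(H>172))&(S>150);m[:90]=0;m[260:]=0;m[:,:200]=0;m[:,330:]=0
c=cnt(cv2.morphologyEx(m.astype(np.uint8),cv2.MORPH_OPEN,np.ones((3,3))),(262,175));P=castw(s,o,c,.027)
print("tin",cv2.minEnclosingCircle((P[:,:2]*1000).astype(np.float32)),len(c))
```

```text
[0.39673852 0.29602222 0.1627216 ] [3.14102840e+00 8.03303847e-04 6.30052254e-04] 0.9682146233174918
tin ((397.2289733886719, 296.1156921386719), 26.12501335144043) 129
```

View pics/w6.png

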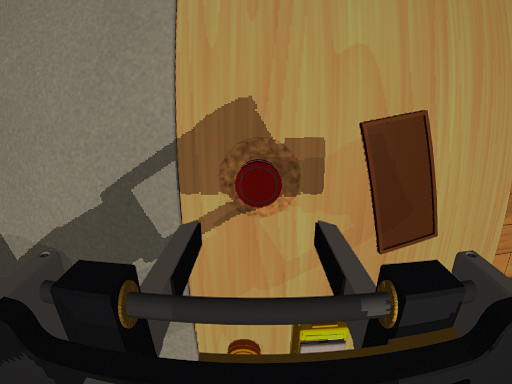

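Run:
```python
from h import *
D=np.load("pics/w6.npy",allow_pickle=True).item();s,o=D["s"],D["o"];im=s["color"]
print(castw(s,o,[(219,176),(300,176),(259.5,137),(259.5,216)],.005).round(4))
cv2.imwrite("pics/w6c.png",cv2.resize(im[125:225,205:315,::-1],None,fx=6,fy=6,interpolation=cv2.INTER_CUBIC))
```

```text
[[0.3517 0.3006 0.005 ]
 [0.4463 0.3007 0.005 ]
 [0.3989 0.3458 0.005 ]
 [0.3991 0.2512 0.005 ]]
```

View pics/w6c.png

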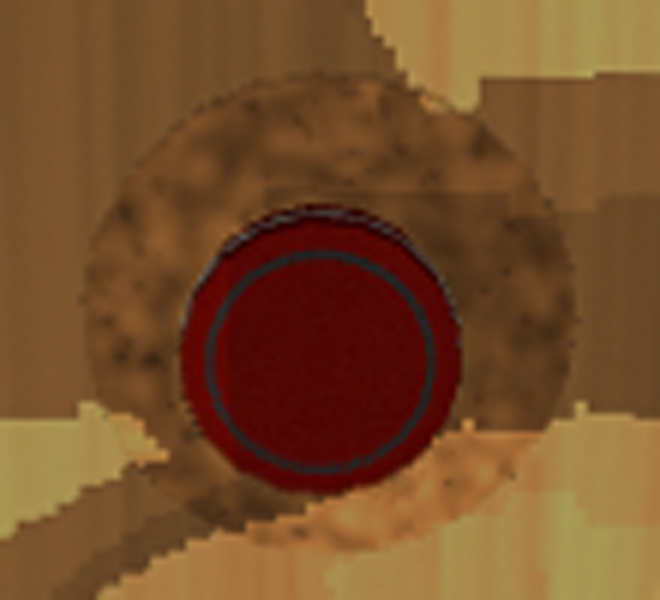

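Tin is about 3 mm from the coaster centre. Next is the mirror.

>>> send_rows --rows '[8,-22,20,0,0,0,0.85,15,-45,0,0,0,0,0.85,20,-55,0,0,0,0,0.85,20,-60,0,0,0,0,0.85,19,-60,-20,0,0,-0.4,0.85,0,0,-25,0,0,0,0.85,0,0,0,0,0,0,0.85,0,0,0,0,0,0,0.85]'

```text
time: 13.7
tool_pos: [0.4782, 0.0587, 0.1384]
ee_rot: [-3.142, -0.001, -0.005]
wrist_force: [-0.3, 0.1, -0.6]
width: 0.0796
```

Run:
```python
from h import *
D=dict(o=get_obs(),s=snapshot("wrist"));o,s=D["o"],D["s"];print(o["tool_pos"],o["ee_rot"],abs(o["qvel"]).max())
np.save("pics/w7.npy",D,allow_pickle=True)
im=s["color"];cv2.imwrite("pics/w7.png",im[:,:,::-1])
cv2.imwrite("pics/w7c.png",cv2.resize(im[100:280,205:325,::-1],None,fx=4,fy=4,interpolation=cv2.INTER_CUBIC)[:600])
```

```text
[0.47820903 0.05870161 0.13835556] [-3.14150745e+00 -1.16275096e-03 -5.39019692e-03] 0.01696711103458454
```

View pics/w7c.png

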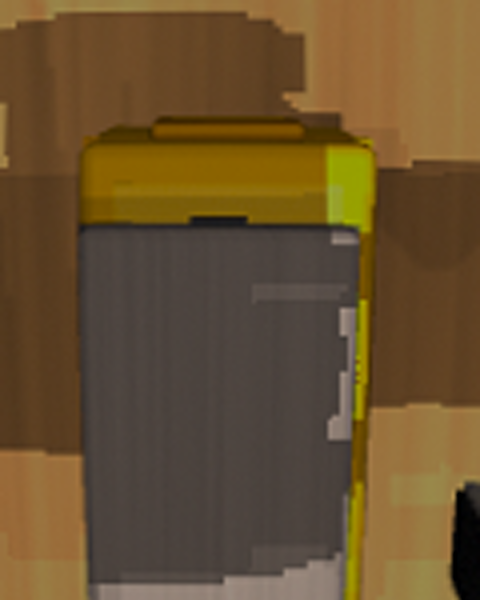

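View pics/w7.png

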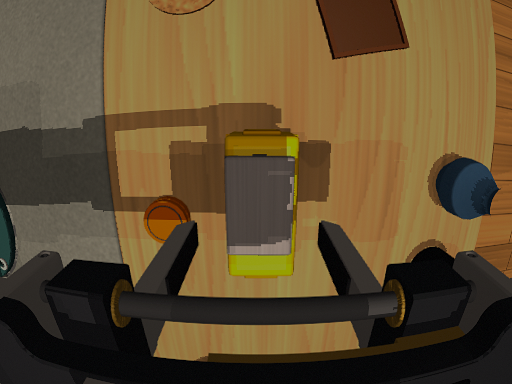

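Run:
```python
from h import *
D=np.load("pics/w7.npy",allow_pickle=True).item();s,o=D["s"],D["o"];im=s["color"]
P=castw(s,o,[(225,156),(294.3,156),(290.5,254.5),(227.3,254.5)],.072);print(P.round(4),rect(P))
P=castw(s,o,[(225,136),(298,136),(293,276),(229,276)],.060);print(P.round(4),rect(P))
cv2.imwrite("pics/w7d.png",cv2.resize(im[225:285,215:310,::-1],None,fx=8,fy=8,interpolation=cv2.INTER_CUBIC))
```

```text
[[0.4514 0.1009 0.072 ]
 [0.5094 0.1005 0.072 ]
 [0.5087 0.009  0.072 ]
 [0.45   0.0094 0.072 ]] (array([479.7,  55. ]), array([91.6, 58.7]), 89.6)
[[ 0.4505  0.1167  0.06  ]
 [ 0.5139  0.1164  0.06  ]
 [ 0.5137 -0.0222  0.06  ]
 [ 0.4491 -0.0216  0.06  ]] (array([482.1,  47.4]), array([138.6,  64.6]), 89.5)
```

View pics/w7d.png

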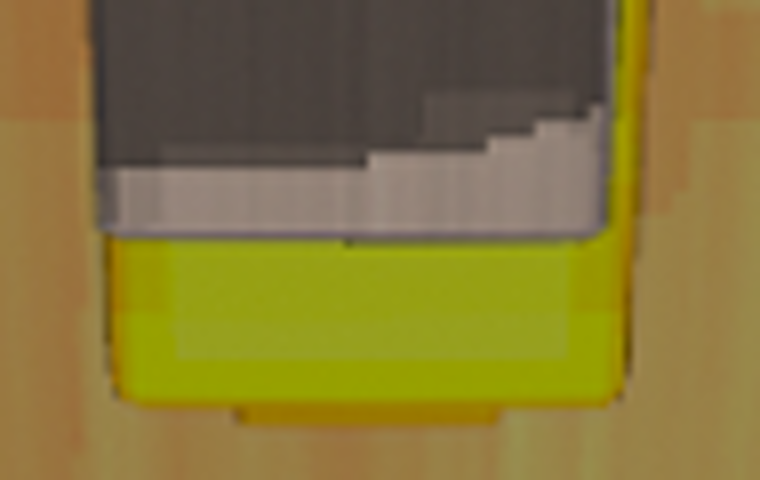

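>>> send_rows --rows '[1.5,-3.7,-30,0,0,0,0.85,0,0,-25,0,0,0,0.85,0,0,-14,0,0,0,0.85,0,0,0,0,0,0,0.85,0,0,0,0,0,0,0.85,0,0,0,0,0,0,0.85,0,0,0,0,0,0,0.85,0,0,0,0,0,0,0.85]'

```text
time: 14.75
tool_pos: [0.4796, 0.0545, 0.0689]
ee_rot: [-3.142, -0.001, -0.006]
wrist_force: [-0.2, -0.6, -0.4]
width: 0.08
```

>>> send_rows --rows '[0,0.5,-5,0,0,0,0.85,0,0,0,0,0,0,0.85,0,0,0,0,0,0,0,0,0,0,0,0,0,0,0,0,0,0,0,0,0,0,0,0,0,0,0,0,0,0,0,0,0,0,0,0,0,0,0,0,0,0]'

```text
time: 15.75
tool_pos: [0.4795, 0.055, 0.0637]
ee_rot: [-3.142, -0.0, -0.006]
wrist_force: [0.8, -0.4, -0.2]
width: 0.0595
```

>>> send_rows --rows '[0,0,6,0,0,0,0,0,0,15,0,0,0,0,0,0,30,0,0,0,0,0,0,30,0,0,0,0,5,-15,10,0,0,0,0,10,-30,0,0,0,-2,0,12,-35,0,0,0,-2,0,13,-40,0,0,0,-2,0]'

```text
time: 16.75
tool_pos: [0.5194, -0.0668, 0.1541]
ee_rot: [3.141, 0.001, -0.112]
wrist_force: [0.5, -0.2, -0.9]
width: 0.0597
```

>>> send_rows --rows '[13,-40,0,0,0,-2,0,13,-40,0,0,0,-2,0,13,-40,0,0,0,-1.5,0,13,-35,0,0,0,0,0,5,-15,0,0,0,0,0,0,0,0,0,0,0,0,0,0,0,0,0,0,0,0,0,0,0,0,0,0]'

```text
time: 17.75
tool_pos: [0.5763, -0.2337, 0.1549]
ee_rot: [-3.141, -0.0, -0.205]
wrist_force: [-0.3, 0.0, -1.5]
width: 0.0591
```

Run:
```python
from h import *
D=dict(o=get_obs(),s=snapshot("wrist"));o,s=D["o"],D["s"];print(o["tool_pos"],o["ee_rot"],abs(o["qvel"]).max(),o["width"])
np.save("pics/w8.npy",D,allow_pickle=True)
im=s["color"];cv2.imwrite("pics/w8.png",im[:,:,::-1])
```

```text
[ 0.5762993  -0.23369554  0.15494133] [-3.14141589e+00 -2.72105835e-04 -2.05470582e-01] 0.003863039822481023 0.05912985674432648
```

View pics/w8.png

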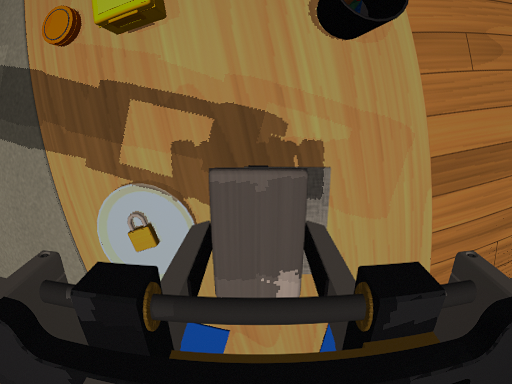

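>>> send_rows --rows '[5,-15,0,0,0,0,0,8,-25,-10,0,0,0,0,7,-19,-25,0,0,0,0,0,0,-35,0,0,0,0,0,0,-35,0,0,0,0,0,0,-25,0,0,0,0,0,0,-10,0,0,0,0,0,0,0,0,0,0,0]'

```text
time: 18.8
tool_pos: [0.5963, -0.2943, 0.0141]
ee_rot: [-3.141, 0.001, -0.207]
wrist_force: [-0.5, -0.6, -0.2]
width: 0.0597
```

Now I need to go from 14.1 to about 7 mm.

>>> send_rows --rows '[0,1,-4,0,0,0,0,0,0,-2,0,0,0,0,0,0,-1,0,0,0,0,0,0,0,0,0,0,0,0,0,0,0,0,0,0,0,0,0,0,0,0,0,0,0,0,0,0,0,0,0,0,0,0,0,0,0]'

```text
time: 19.8
tool_pos: [0.5964, -0.293, 0.0076]
ee_rot: [-3.142, -0.0, -0.207]
wrist_force: [0.3, -0.1, -1.1]
width: 0.0599
```

>>> send_rows --rows '[0,0,-0.7,0,0,0,0,0,0,0,0,0,0,0,0,0,0,0,0,0,0.85,0,0,0,0,0,0,0.85,0,0,0,0,0,0,0.85,0,0,0,0,0,0,0.85,0,0,30,0,0,0,0.85,0,0,60,0,0,0,0.85]'

```text
time: 20.8
tool_pos: [0.5942, -0.2917, 0.0936]
ee_rot: [-3.139, 0.008, -0.207]
wrist_force: [0.8, -1.2, 0.7]
width: 0.0797
```

>>> send_rows --rows '[0,0,60,0,0,0,0.85,0,0,0,0,0,0,0.85,0,0,0,0,0,0,0.85,0,0,0,0,0,0,0.85,0,0,0,0,0,0,0.85,0,0,0,0,0,0,0.85,0,0,0,0,0,0,0.85,0,0,0,0,0,0,0.85]'

```text
time: 21.8
tool_pos: [0.5964, -0.293, 0.1568]
ee_rot: [-3.142, -0.0, -0.207]
wrist_force: [1.2, 0.5, -0.1]
width: 0.0799
```

Run:
```python
from h import *
D=dict(o=get_obs(),s=snapshot("wrist"));o,s=D["o"],D["s"];print(o["tool_pos"],o["ee_rot"],abs(o["qvel"]).max(),o["width"])
np.save("pics/w9.npy",D,allow_pickle=True)
im=s["color"];cv2.imwrite("pics/w9.png",im[:,:,::-1])
```

```text
[ 0.59642064 -0.29299323  0.15683586] [-3.14158962e+00 -5.65587936e-05 -2.07000957e-01] 0.0028625319392872953 0.07988552016455668
```

View pics/w9.png

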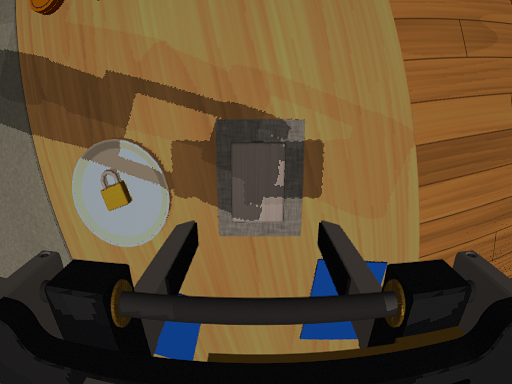

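Run:
```python
from h import *
D=np.load("pics/w9.npy",allow_pickle=True).item();s,o=D["s"],D["o"]
print("mat",rect(castw(s,o,[(217,119),(306,119),(302,236),(219,236)],.003)))
print("mir",rect(castw(s,o,[(231.5,143),(285,143),(284,221.5),(232.5,221.5)],.015)))
```

```text
mat (array([ 600.2, -293. ]), array([141. , 102.1]), 78.0)
mir (array([ 597.1, -293.6]), array([90.6, 59.7]), 78.1)
```

Mirror is within about 3 mm and 0.1° of the mat. Last is the yellow box.

>>> send_rows --rows '[-8,25,0,0,0,1,0.9,-17,50,0,0,0,2,0.9,-18,55,0,0,0,2,0.9,-18,55,0,0,0,2,0.9,-18,55,0,0,0,2,0.9,-18,55,0,0,0,2.4,0.9,-17,45,0,0,0,0,0.9,0,0,0,0,0,0,0.9]'

```text
time: 22.85
tool_pos: [0.4815, 0.0495, 0.1575]
ee_rot: [-3.141, -0.001, -0.003]
wrist_force: [0.0, -0.5, -0.1]
width: 0.0844
```

>>> send_rows --rows '[0,0,0,0,0,0,0.9,0,0,0,0,0,0,0.9,0,0,0,0,0,0,0.9,0,0,0,0,0,0,0.9,0,0,0,0,0,0,0.9,0,0,0,0,0,0,0.9,0,0,0,0,0,0,0.9,0,0,0,0,0,0,0.9]'

```text
time: 23.85
tool_pos: [0.4824, 0.0471, 0.1569]
ee_rot: [3.142, -0.0, -0.008]
wrist_force: [-0.1, -0.4, 0.3]
width: 0.0845
```

Run:
```python
from h import *
D=dict(o=get_obs(),s=snapshot("wrist"));o,s=D["o"],D["s"];print(o["tool_pos"],o["ee_rot"],abs(o["qvel"]).max(),o["width"])
np.save("pics/w10.npy",D,allow_pickle=True)
im=s["color"];cv2.imwrite("pics/w10.png",im[:,:,::-1])
hsv=cv2.cvtColor(im,cv2.COLOR_RGB2HSV).astype(int);H,S,V=hsv[...,0],hsv[...,1],hsv[...,2]
```

```text
[0.48239735 0.04706137 0.15689699] [ 3.14156834e+00 -1.32268480e-04 -7.98901367e-03] 0.0010757990860384308 0.08451231432590066
```

View pics/w10.png

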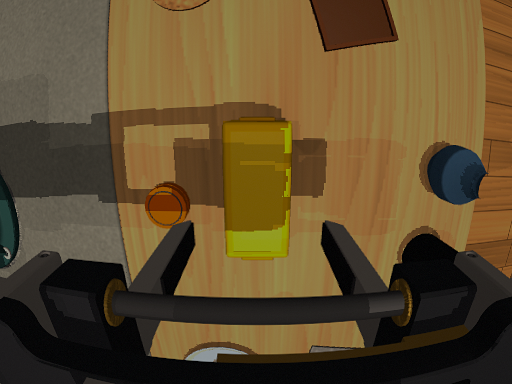

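The box is centred at u≈257, between the fingers, so I go down to z≈0.022.

>>> send_rows --rows '[0,0,-20,0,0,0,0.9,0,0,-35,0,0,0,0.9,0,0,-35,0,0,0,0.9,0,0,-30,0,0,0,0.9,0,0,-15,0,0,0,0.9,0,0,0,0,0,0,0.9,0,0,0,0,0,0,0.9,0,0,0,0,0,0,0.9]'

```text
time: 24.9
tool_pos: [0.4836, 0.047, 0.0234]
ee_rot: [3.142, -0.003, -0.008]
wrist_force: [-0.4, -0.1, 0.6]
width: 0.0847
```

>>> send_rows --rows '[0,0,0,0,0,0,0,0,0,0,0,0,0,0,0,0,0,0,0,0,0,0,0,0,0,0,0,0,0,0,0,0,0,0,0,0,0,10,0,0,0,0,0,0,30,0,0,0,0,0,0,30,0,0,0,0]'

```text
time: 25.9
tool_pos: [0.482, 0.047, 0.0919]
ee_rot: [-3.142, 0.001, -0.008]
wrist_force: [0.3, -0.5, -2.7]
width: 0.066
```

>>> send_rows --rows '[0,0,25,0,0,2,0,15,10,5,0,0,3,0,25,25,0,0,0,3,0,25,35,0,0,0,3,0,25,35,0,0,0,3.4,0,8,15,0,0,0,0,0,0,0,0,0,0,0,0,0,0,0,0,0,0,0]'

```text
time: 26.9
tool_pos: [0.5797, 0.1659, 0.1217]
ee_rot: [3.141, 0.001, 0.242]
wrist_force: [-0.4, -0.8, -2.5]
width: 0.0658
```

>>> send_rows --rows '[0,0,0,0,0,0,0,0,0,0,0,0,0,0,0,0,0,0,0,0,0,0,0,0,0,0,0,0,0,0,0,0,0,0,0,0,0,0,0,0,0,0,0,0,0,0,0,0,0,0,0,0,0,0,0,0]'

```text
time: 27.9
tool_pos: [0.5804, 0.1671, 0.1218]
ee_rot: [-3.142, -0.0, 0.243]
wrist_force: [-0.3, -0.5, -2.3]
width: 0.0657
```

Run:
```python
from h import *
D=dict(o=get_obs(),s=snapshot("wrist"));o,s=D["o"],D["s"];print(o["tool_pos"],o["ee_rot"],abs(o["qvel"]).max(),o["width"])
np.save("pics/w11.npy",D,allow_pickle=True)
im=s["color"];cv2.imwrite("pics/w11.png",im[:,:,::-1])
```

```text
[0.58041055 0.1670512  0.12183505] [-3.14157663e+00 -5.52407879e-05  2.43258111e-01] 0.0016069345510747188 0.06567359448709287
```

View pics/w11.png

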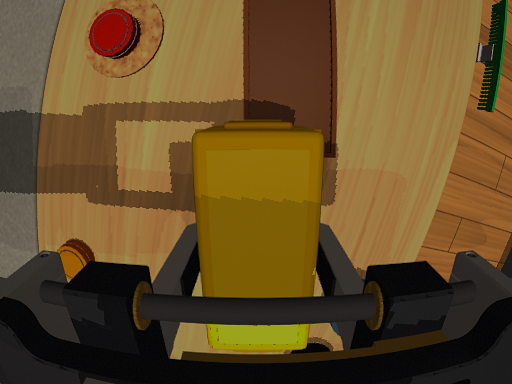

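Run:
```python
from h import *
D=np.load("pics/w11.npy",allow_pickle=True).item();s,o=D["s"],D["o"];im=s["color"]
V=cv2.cvtColor(im,cv2.COLOR_RGB2HSV)[...,2].astype(int)
L=[];R=[]
for v in range(5,100,10):
    row=cv2.cvtColor(im,cv2.COLOR_RGB2LAB)[v].astype(int); g=np.abs(row[8:]-row[:-8]).sum(1)
    l=225+np.argmax(g[225:260])+4; r=315+np.argmax(g[315:350])+4
    L.append((l,v));R.append((r,v))
print([a[0] for a in L],[a[0] for a in R])
def line(P):
    vx,vy,x,y=cv2.fitLine((castw(s,o,P,.01)[:,:2]*1000).astype(np.float32),cv2.DIST_HUBER,0,.01,.01).ravel();return np.array([x,y]),np.array([vx,vy])
for P in(L,R):
    p,d=line(P);a=np.degrees(np.arctan2(d[1],d[0]))%180
    n=np.array([-d[1],d[0]])*np.sign(d[1]); print("yaw",a,"offset of TCP->edge",n@(p-o["tool_pos"][:2]*1000))
cv2.imwrite("pics/w11c.png",cv2.resize(im[0:170,220:350,::-1],None,fx=3.5,fy=3.5))
print(castw(s,o,[(336,157)],.01))
```

```text
[np.int64(245), np.int64(244), np.int64(244), np.int64(244), np.int64(244), np.int64(244), np.int64(246), np.int64(245), np.int64(244), np.int64(240)] [np.int64(334), np.int64(334), np.int64(334), np.int64(335), np.int64(335), np.int64(335), np.int64(335), np.int64(335), np.int64(335), np.int64(335)]
yaw 103.60198 offset of TCP->edge 13.435798224998692
yaw 103.90501 offset of TCP->edge -76.34476227420413
[[0.64924821 0.21993026 0.01      ]]
```

View pics/w11c.png

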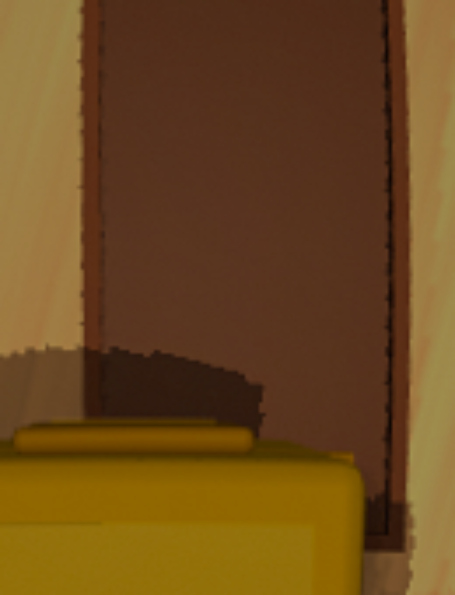

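>>> send_rows --rows '[0,15,0,0,0,0,0,0,35,0,0,0,0,0,1.3,40,0,0,0,0,0,0,25,0,0,0,0,0,0,10,-15,0,0,0,0,0,0,-30,0,0,0,0,0,0,-20,0,0,0,0,0,0,-12,0,0,0,0]'

```text
time: 28.95
tool_pos: [0.5808, 0.2909, 0.0425]
ee_rot: [3.141, 0.003, 0.242]
wrist_force: [0.7, 0.2, -2.5]
width: 0.0656
```

>>> send_rows --rows '[0,0,0,0,0,0,0,0,0,0,0,0,0,0,0,0,0,0,0,0,0,0,0,0,0,0,0,0,0,0,0,0,0,0,0,0,0,0,0,0,0,0,0,0,0,0,0,0,0,0,0,0,0,0,0,0]'

```text
time: 29.95
tool_pos: [0.5817, 0.292, 0.0448]
ee_rot: [3.142, -0.0, 0.243]
wrist_force: [0.2, 1.1, -1.6]
width: 0.0658
```

Run:
```python
from h import *
D=dict(o=get_obs(),s=snapshot("wrist"));o,s=D["o"],D["s"];print(o["tool_pos"],o["ee_rot"],abs(o["qvel"]).max(),o["width"])
np.save("pics/w12.npy",D,allow_pickle=True)
im=s["color"];cv2.imwrite("pics/w12.png",im[:,:,::-1])
```

```text
[0.58168483 0.29200023 0.0448188 ] [ 3.14155262e+00 -1.93837264e-06  2.43293156e-01] 0.0014451395253172348 0.06575306533766806
```

View pics/w12.png

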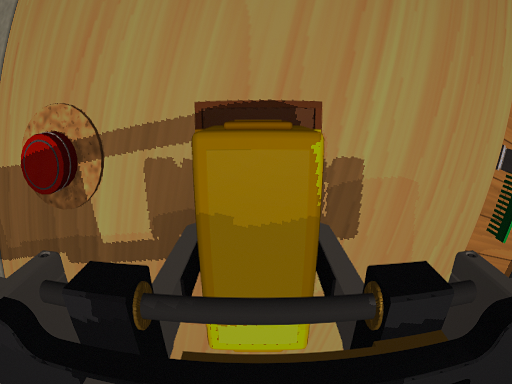

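Run:
```python
from h import *
D=np.load("pics/w12.npy",allow_pickle=True).item();s,o=D["s"],D["o"]
P=castw(s,o,[(195,101.5),(322,100.5)],.01)[:,:2];a=o["ee_rot"][2]
d=np.array([-np.sin(a),np.cos(a)]);q=(P-o["tool_pos"][:2]);print(q@d*1000,q@np.array([np.cos(a),np.sin(a)])*1000)
```

```text
[87.02484915 87.7846346 ] [-44.70288286  46.62586838]
```

The tray's far edge measures 87.4 mm ahead (87 expected) and about 1 mm off laterally. Descend.

>>> send_rows --rows '[1,0,-8,0,0,0,0,0,0,-5,0,0,0,0,0,0,-3,0,0,0,0,0,0,-1,0,0,0,0,0,0,0,0,0,0,0,0,0,0,0,0,0,0,0,0,0,0,0,0,0,0,0,0,0,0,0,0]'

```text
time: 31.0
tool_pos: [0.5828, 0.2921, 0.0281]
ee_rot: [-3.142, -0.0, 0.243]
wrist_force: [-0.6, -0.8, -1.9]
width: 0.0664
```

>>> send_rows --rows '[0,0,-0.7,0,0,0,0,0,0,0,0,0,0,0,0,0,0,0,0,0,0.9,0,0,0,0,0,0,0.9,0,0,0,0,0,0,0.9,0,0,0,0,0,0,0.9,0,0,20,0,0,0,0.9,0,0,50,0,0,0,0.9]'

```text
time: 32.0
tool_pos: [0.5808, 0.2913, 0.0956]
ee_rot: [3.141, 0.006, 0.243]
wrist_force: [-0.6, 0.0, 0.7]
width: 0.0847
```

>>> send_rows --rows '[0,0,60,0,0,0,0.9,-20,0,50,0,0,0,0.9,-30,-30,0,0,0,0,0.9,-30,-50,0,0,0,0,0.9,-30,-55,0,0,0,0,0.9,-30,-55,0,0,0,0,0.9,-30,-55,0,0,0,0,0.9,0,0,0,0,0,0,0.9]'

```text
time: 33.0
tool_pos: [0.4119, 0.0448, 0.2092]
ee_rot: [3.14, -0.004, 0.237]
wrist_force: [0.7, 0.8, 0.8]
width: 0.0846
```

>>> send_rows --rows '[0,-40,0,0,0,0,0.9,0,-30,0,0,0,0,0.9,0,0,0,0,0,0,0.9,0,0,0,0,0,0,0.9,0,0,0,0,0,0,0.9,0,0,0,0,0,0,0.9,0,0,0,0,0,0,0.9,0,0,0,0,0,0,0.9]'

```text
time: 34.0
tool_pos: [0.4129, -0.0224, 0.2071]
ee_rot: [-3.142, 0.0, 0.244]
wrist_force: [0.3, -0.3, 0.3]
width: 0.085
```

Run:
```python
from h import *
o=get_obs();print(o["time"],o["tool_pos"])
for n in("scene","top","wrist"):
    s=snapshot(n);cv2.imwrite(f"pics/f{n}.png",s["color"][:,:,::-1])
    if n=="top":cv2.imwrite("pics/ftopc.png",cv2.resize(s["color"][110:290,70:400,::-1],None,fx=2.4,fy=2.4)); S=s
im=S["color"];hsv=cv2.cvtColor(im,cv2.COLOR_RGB2HSV).astype(int);H,Sa,V=hsv[...,0],hsv[...,1],hsv[...,2]
m=(H>20)&(H<35)&(Sa>160);m[:150]=0;m[210:]=0;m[:,165:]=0
print("box",rect(cast(S,cnt(m,(119,180)),.065)))
```

```text
34.0 [ 0.41288433 -0.02237372  0.20713036]
box (array([575.4, 284.5]), array([154.4,  77.5]), -76.1)
```

View pics/ftopc.png

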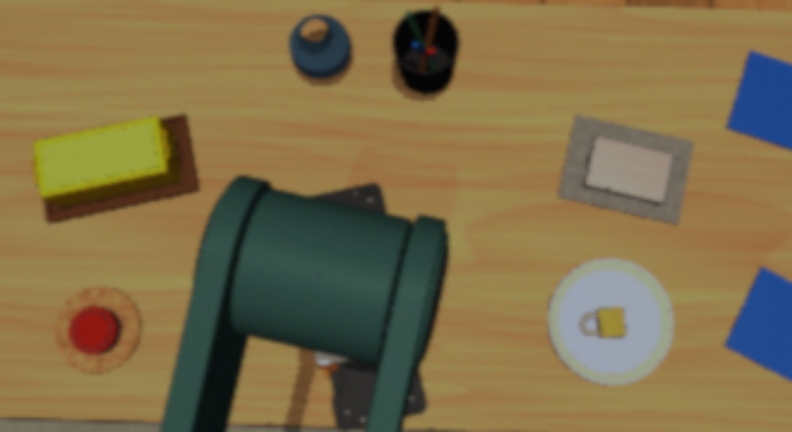

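View pics/fscene.png

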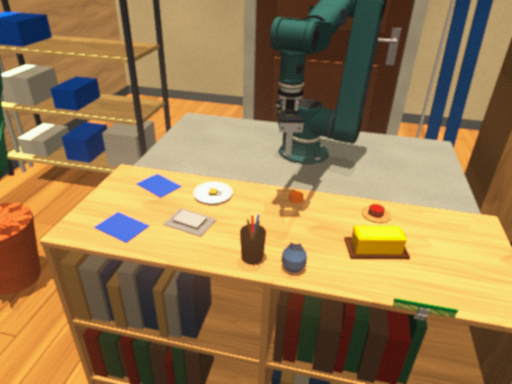

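Run:
```python
from h import *
S=snapshot("top");im=S["color"]
cv2.imwrite("pics/fb.png",cv2.resize(im[145:215,75:165,::-1],None,fx=7,fy=7))
hsv=cv2.cvtColor(im,cv2.COLOR_RGB2HSV).astype(int);H,Sa,V=hsv[...,0],hsv[...,1],hsv[...,2]
m=(H>24)&(H<35)&(Sa>160)&(V>125);m[:150]=0;m[210:]=0;m[:,165:]=0
print("box top",rect(cast(S,cnt(m,(112,175)),.065)))
```

```text
box top (array([580.8, 289.6]), array([141.4,  64.6]), -76.1)
```

View pics/fb.png

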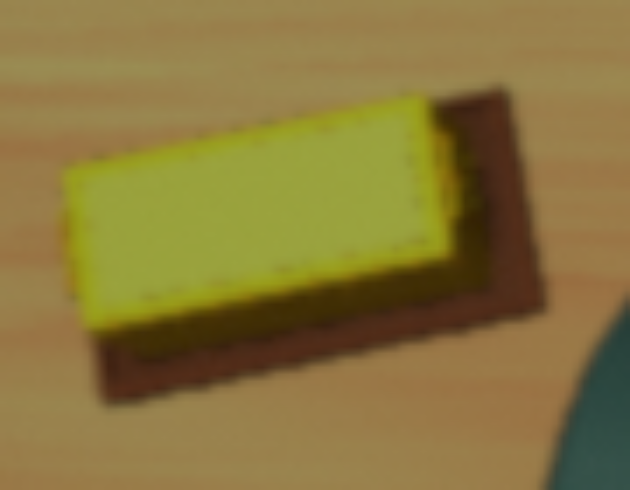

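Box top centre (580.8, 289.6), yaw −76.1°, against the tray at (578.5, 289.4), −75.8°: a good fit at the right height. I'm handing in.

```bash
python3 -c "
from bench import *
print(close_job())"
```

```text
the job is handed in; nothing more can be done
None
```

I took the pile apart from the top, put all four things in their places and handed the job in at about 34 s of robot time. No verdict was reported.

| Thing | Place | Last measured offset |
|---|---|---|
| Padlock | white dish | within about 3 mm of centre (judged by eye from the wrist picture) |
| Tin | cork coaster | about 3 mm |
| Mirror | grey felt mat | about 3 mm, 0.1° |
| Box | wooden tray | about 2–3 mm, 0.3° |

- **Final pictures:** All four things look level and released, and the arm is clear of everything. The vase and pen cup look where they were by eye; I did not measure their positions again. The orange look-alike was never touched.
- **Disagreements:** The top and wrist cameras differed by 2–4 mm on the coaster, mat and tray positions. A first colour mask for the finished box also caught its sides and put the centre 5 mm off. Masking only the top face gave the figure in the table.

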